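# Set a glued strip up to dry on two bearers under a weight

### The arm

A 6-joint arm with a two-finger parallel gripper is mounted at the origin on a cart in front of the work surface, level with it; the furniture and walls round the work are solid. World frame = base frame: x ahead of the robot, y to its left, z up, the work surface at z = 0. Lengths are in m, angles in rad, forces in N, time in s.
With the tool pointing down it reaches from about 0.35 to 0.975 m from the base axis. Payload 4.9 kg.
Tool frame: the origin (TCP) lies between the finger pads; the fingertips stand 19 mm ahead of it and the grasp point (between the pads) is the TCP; z points along the fingers, y is the line along which they close (so a half turn about z gives the same grasp; the last joint's range is limited). The gripper opens to 85 mm and grips with 20 to 120 N. Pads are 22 mm wide; open, the fingers measure 114 mm over their backs; the gripper's body (76 mm by 85 mm) begins 54 mm behind the grasp point. The pads swing forward as they close: fully open they stand 13 mm farther back than shut.
Start: joints at [-1.423, 0.053, 1.613, -0, 1.476, -0.119], TCP at [0.165, -0.603, 0.25] pointing down, gripper open.
Joint ranges: [-3.01, 3.01], [-1.01, 2.22], [0.06, 2.58], [-1.02, 4.17], [0.09, 2.62], [-3.14, 3.14]. Speed limits (rad/s): [2.57, 2.57, 3.14, 3.14, 3.14, 3.14].

### API

Orientations are given as a rotation vector (axis times angle).
In Python, from station import ctrl gives the robot as it stands. The module is installed in compiled form; this text tells all that it offers.
- The arm moves only by the tool servo_tool, never from a script. Its argument "increments" is a list that holds one entry, the list of rows, each a list of 5 numbers: the finger opening in cm, from 0 to 8.54, then the shift along the tool's x, y, z in cm, then the turn about the tool's z in degrees. A call has 1 to 5 rows; each row is the pose to reach, as a shift and turn from the pose commanded when the call began, along the tool's axes at that moment; what a row does not reach only later rows make up. A row lasts 1/10 s, in which the tool goes at most 50 mm and 8.59 degrees, less where a joint would pass 70% of its speed; a pose out of reach is approached as far as the arm can. A call with a gripper value outside its range is refused whole. The fingers move at their own pace and stop on an object; "newtons" is the grip in N (left out, the last holds). Time passes only in rows, so rows that repeat a pose let the fingers close. It gives the time, the measured TCP pose, the force, the opening and the grip force at its end, in the units of the state.
- ctrl.get_obs(): the state, without advancing time (a new reading comes with each control period).
- ctrl.get_image(name): name is "side" or "top"; returns a dict with "img" (420x560x3 uint8, red, green, blue), "fx", "fy", "cx", "cy" (pixels), "rvec" (rotation vector, rad) and "tvec" (3), from world to camera coordinates, as OpenCV has them. Camera axes: x right, y down, z forward; pixel columns grow to the right and rows downward; lengths in m; the calibration is good to about 2 mm. A picture is of the moment at which its call begins. There is no depth.
- ctrl.finish_job(): hands the job in; it is judged then, once.
The state is a dict: "t": time; "q": joint angles; "dq": joint speeds; "effort": joint torques, N m; "tool_pos": TCP position; "tool_rot": TCP orientation; "contact_force": force on the tool from outside, world axes, zero at the start; "wrist_torque": the same for the moment, N m; "opening": finger opening in m; "grip_force": force on a finger pad.
Only numpy, scipy, OpenCV 4.12 (cv2) and the standard library are available. Lean on these libraries where they do the work, as an engineer would, in place of code of your own. Each camera call takes 0.05 s, during which the arm holds its last target. There are 200 camera calls.

### The job

Set the freshly glued strip up to dry on the grey base board. First lay the two light-coloured wooden bearers flat on the base board, one along its left edge and one along its right edge as the robot sees it, each with its outer side flush with that edge and centred along it; then lay the long laminated strip flat across the middle of both bearers, square to them, its ends flush with the base board's left and right edges; last put the white bit carton, lengthwise and upright as it stands, on the middle of the strip as a weight. Leave the short dark offcut and the sanding block where they are.

Things in the scene. Friction and masses are not known exactly. Their poses are not given: they have to be found in the camera images.
- base: plain grey rectangular base board fixed on the bench, 155 (x) x 240 (y) x 12 mm thick, flat on top; origin at the centre of its underside, on the bench top (z = 0); its x points away from the robot, its y to the robot's left, give or take 0.2 rad. Its left and right edges (155 mm long) lie at y = +120 and -120 mm. A bearer lying flush with one of them has its centre at y = +97.5 or -97.5 mm, x = 0
- bearer_a_center (a point): one of two identical light wooden bearers (plain pine offcuts), 45 x 130 x 30 mm high, lying flat, loose, 0.09 kg; the point is its centre, 15 mm over what it lies on; x runs across its width, y along its length, z up. The two are interchangeable: either may go left
- bearer_b_center (a point): the other light wooden bearer, 45 x 130 x 30 mm high, lying flat, loose; the point is its centre, 15 mm over what it lies on; x runs across its width, y along its length, z up
- strip_center (a point): the glued strip: two planks laminated face to face, light on top of darker, 60 x 240 x 24 mm high, lying flat, loose, 0.22 kg; the point is its centre, 12 mm over what it lies on; x runs across its width, y along its length, z up
- carton_center (a point): white carton full of drill bits, 45 x 125 x 42 mm high, lying on its 45 x 125 face, loose, 0.3 to 0.5 kg; the point is its centre, 21 mm over what it lies on; x runs across its width, y along its length, z up
- dark_offcut_center (a point): bystander: short dark wooden offcut, 60 x 90 x 22 mm high, thinner and broader than the bearers; loose; not to be moved; the point is its centre; x runs across its width, y along its length, z up
- sanding_block: bystander: cork sanding block wrapped in brown abrasive, 64 x 112 x 36 mm high, behind the base board to the left; loose; not to be moved; origin at the centre of its underside
Not all that is in view belongs to the job. What is shaped like the part that bears carton_center but blue is not meant.

How it is judged:
By the outcome, as a careful person would: the job done as asked, in the order asked, and still so for the second after the job is handed in, with the robot touching nothing.
It also fails if it takes over 102 s, if anything falls off the work surface, if the arm or the gripper's body presses on something with over 40 N, if the wrist force passes 120 N, or if a joint passes its speed limit or range.

## Working session

There is one attempt and no reset: what is moved stays moved. The work goes in short steps, Python scripts to look and compute and a tool call to move; the robot and the scene stay as the last step left them, time stands still between calls to the robot, and variables do not carry over. Pictures are saved under pics/ and viewed, at most 14 in all, crops included, and the job is handed in when it is done.

Besides the shell and the picture viewer there is one more tool, called after "Emit:" as name([rows], argument=value, ...), one row to a line, values as JSON. servo_tool: Moves the arm, as the interface text tells. Its arguments: {"type":"object","properties":{"increments":{"type":"array"},"newtons":{"type":"number"}},"required":["increments"]}

```bash
mkdir -p pics; cat > h.py <<'E'
import numpy as np, cv2
from station import ctrl
def grab(n):
    d=ctrl.get_image(n); d['R']=cv2.Rodrigues(np.array(d['rvec'],float))[0]; d['K']=np.array([[d['fx'],0,d['cx']],[0,d['fy'],d['cy']],[0,0,1]]); d['t']=np.array(d['tvec'],float).ravel(); return d
def ray(d,uv,z):
    uv=np.atleast_2d(np.array(uv,float)); r=np.c_[(uv[:,0]-d['cx'])/d['fx'],(uv[:,1]-d['cy'])/d['fy'],np.ones(len(uv))]@d['R']
    c=-d['R'].T@d['t']; return c+r*((z-c[2])/r[:,2])[:,None]
def proj(d,P): return cv2.projectPoints(np.atleast_2d(np.array(P,float)),np.array(d['rvec'],float),d['t'],d['K'],None)[0][:,0]
def save(d,f): cv2.imwrite(f,cv2.cvtColor(d['img'],cv2.COLOR_RGB2BGR))
E
python3 - <<'E'
from h import *
a,b=grab('top'),grab('side')
save(a,'pics/top0.png');save(b,'pics/side0.png')
for d in(a,b): print(-d['R'].T@d['t'],d['R'][2],d['fx'])
o=ctrl.get_obs();print(o['tool_pos'],o['tool_rot'],o['t'],o['opening'])
E
```

```text
[0.31306961 0.01321117 1.55847697] [ 0.16088634  0.0073969  -0.98694522] 533.6954044446381
[0.04659636 0.72132928 0.8076262 ] [ 0.42095675 -0.62122459 -0.66096553] 395.86221394477883
[ 0.16468562 -0.60235931  0.24918372] [-3.11184398e+00 -4.17551497e-01  1.24063068e-05] 0.1 0.08515194820514113
```

View pics/top0.png

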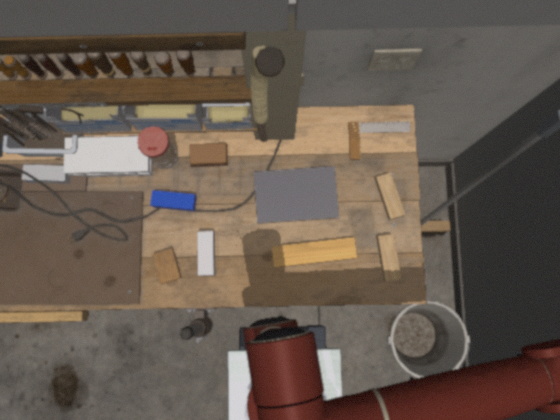

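View pics/side0.png

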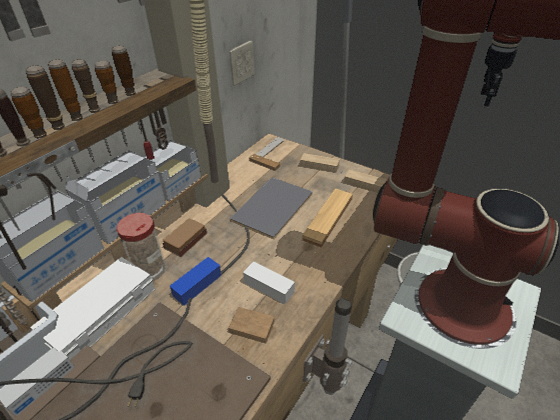

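```bash
python3 - <<'E'
import cv2
a=cv2.imread('pics/top0.png');b=cv2.imread('pics/side0.png')
cv2.imwrite('pics/c1.png',cv2.resize(a[120:290,140:420],None,fx=2.85,fy=2.85,interpolation=cv2.INTER_CUBIC))
cv2.imwrite('pics/c2.png',cv2.resize(b[130:345,160:400],None,fx=2.75,fy=2.75,interpolation=cv2.INTER_CUBIC))
E
```

```text
(no output)
```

View pics/c1.png

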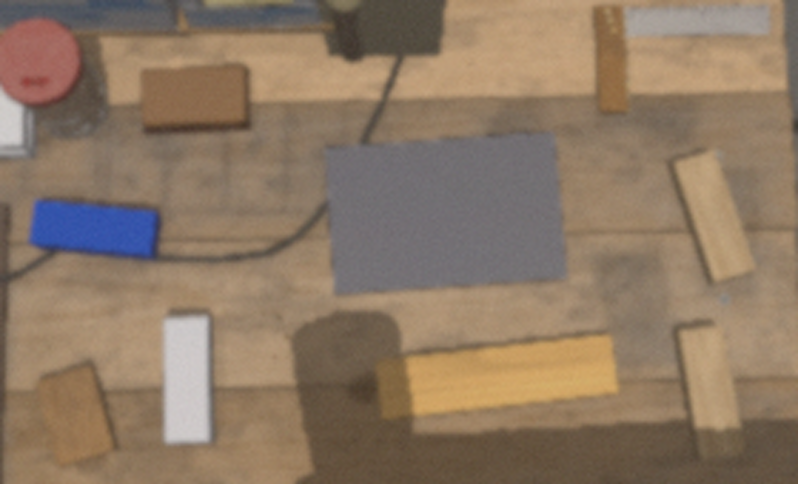

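View pics/c2.png

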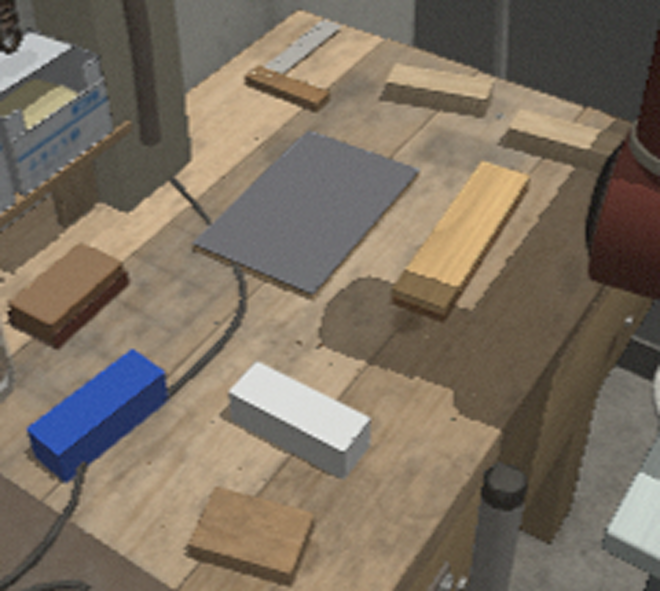

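Candidates in the top view: the bearers are the two light pine pieces at (389,195) and (388,257). The try-square handle at (355,140) and the broad dark offcut at (165,265) are not. The carton is the white piece at (205,253), not the blue one at (173,200). The strip is at (315,251) and the base at (296,194). The crops confirm this.

```bash
cat > m.py <<'E'
from h import *
def tri(a,b,p,q):
    X=cv2.triangulatePoints(a['K']@np.c_[a['R'],a['t']],b['K']@np.c_[b['R'],b['t']],np.array(p,float).T,np.array(q,float).T)
    return (X[:3]/X[3]).T
def report(n,P):
    # P TL,TR,BR,BL
    c=P[:,:2].mean(0); u=(P[1]-P[0]+P[2]-P[3])[:2]/2; v=(P[0]-P[3]+P[1]-P[2])[:2]/2
    print(n,'c',c.round(4),'LR len %.4f FB len %.4f'%(np.hypot(*u),np.hypot(*v)),'yawY(of -u) %.2f yawX %.2f'%(np.degrees(np.arctan2(u[0],-u[1])),np.degrees(np.arctan2(v[1],v[0]))))
E
python3 - <<'E'
from m import *
a,b=grab('top'),grab('side')
T={'board':[(326,147),(554,134),(566,277),(336,294)],'strip':[(378,362),(610,335),(618,391),(383,417)],'A':[(673,162),(715,150),(753,270),(713,283)],'B':[(678,328),(714,321),(742,455),(702,460)],'carton':[(164,315),(210,313),(212,443),(163,442)]}
S={'board':[(194,247),(312,133),(418,173),(311,293)],'strip':[(394,288),(484,163),(528,176),(449,306)],'A':[(383,90),(394,66),(493,83),(489,104)],'carton':[(230,395),(258,364),(369,425),(346,450)]}
H=dict(board=.012,strip=.024,A=.03,B=.03,carton=.042)
def sub(d,p):
    g=cv2.GaussianBlur(cv2.cvtColor(d['img'],cv2.COLOR_RGB2GRAY),(0,0),.8)
    return cv2.cornerSubPix(g,np.array(p,np.float32).reshape(-1,1,2),(3,3),(-1,-1),(3,30,.01))[:,0]
for k in T:
    p0=np.array(T[k])/2.85+(140,120)-.33; p=sub(a,p0); print(k,'top shift',(p-p0).round(1).tolist())
    report(' hand',ray(a,p0,H[k])); report(' sub ',ray(a,p,H[k]))
    if k in S:
        q0=np.array(S[k])/2.75+(160,130)-.33; q=sub(b,q0)
        report(' side hand',ray(b,q0,H[k]));report(' side sub',ray(b,q,H[k]))
        print(' z hand',tri(a,b,p0,q0)[:,2].round(4),'sub',tri(a,b,p,q)[:,2].round(4))
E
```

```text
board top shift [[0.0, -0.0], [-0.9, -0.7], [-0.5, 1.1], [-1.1, -0.1]]
 hand c [ 0.5942 -0.0451] LR len 0.2370 FB len 0.1526 yawY(of -u) 2.64 yawX 2.82
 sub  c [ 0.594  -0.0432] LR len 0.2364 FB len 0.1550 yawY(of -u) 2.48 yawX 2.37
 side hand c [ 0.5888 -0.0383] LR len 0.2360 FB len 0.1470 yawY(of -u) 2.19 yawX 2.96
 side sub c [ 0.5878 -0.0354] LR len 0.2435 FB len 0.1520 yawY(of -u) 2.31 yawX 2.49
 z hand [0.0009 0.0048 0.0027 0.0076] sub [-0.0022  0.0064  0.0062 -0.0001]
strip top shift [[-0.0, 0.0], [-1.3, 0.0], [-0.2, -0.3], [-0.3, 0.3]]
 hand c [ 0.4234 -0.0926] LR len 0.2367 FB len 0.0561 yawY(of -u) 5.37 yawX 4.91
 sub  c [ 0.4235 -0.0913] LR len 0.2351 FB len 0.0562 yawY(of -u) 5.62 yawX 6.15
 side hand c [ 0.4195 -0.0895] LR len 0.2338 FB len 0.0568 yawY(of -u) 5.61 yawX 7.38
 side sub c [ 0.4205 -0.0929] LR len 0.2268 FB len 0.0623 yawY(of -u) 5.87 yawX 4.44
 z hand [0.0196 0.0184 0.0198 0.0223] sub [0.0259 0.026  0.0157 0.0308]
A top shift [[0.5, 1.0], [-0.0, -0.0], [0.2, -1.1], [0.5, -0.8]]
 hand c [ 0.5818 -0.3171] LR len 0.0440 FB len 0.1296 yawY(of -u) 15.91 yawX 14.
[... 329 characters left out ...]
86]
B top shift [[-0.0, 0.0], [0.4, 1.8], [-1.7, 0.0], [-0.2, -0.3]]
 hand c [ 0.4046 -0.3031] LR len 0.0386 FB len 0.1343 yawY(of -u) 7.85 yawX 8.08
 sub  c [ 0.4035 -0.3019] LR len 0.0365 FB len 0.1309 yawY(of -u) 3.52 yawX 6.92
carton top shift [[1.9, 0.9], [-1.2, 1.3], [-1.2, -1.5], [0.8, -0.2]]
 hand c [0.4264 0.2176] LR len 0.0474 FB len 0.1280 yawY(of -u) -0.47 yawX 0.33
 sub  c [0.426  0.2173] LR len 0.0401 FB len 0.1225 yawY(of -u) 1.51 yawX -0.38
 side hand c [0.4205 0.223 ] LR len 0.0387 FB len 0.1224 yawY(of -u) -0.84 yawX 0.87
 side sub c [0.4228 0.2206] LR len 0.0433 FB len 0.1214 yawY(of -u) 0.75 yawX 0.61
 z hand [0.0331 0.0308 0.0277 0.0433] sub [0.0321 0.0395 0.0378 0.0389]
```

```bash
cat > g.py <<'E'
import sys
from h import *
# usage: g.py x y z yaw [pose x y z yaw] -> increment(cm,deg)
def st():
    o=ctrl.get_obs(); R=cv2.Rodrigues(np.array(o['tool_rot'],float))[0]; return o,R,np.degrees(np.arctan2(R[1,0],R[0,0]))
def inc(x,y,z,yaw):
    o,R,w=st(); d=R.T@(np.array([x,y,z])-o['tool_pos'])*100; t=(w-yaw+90)%180-90
    print('t %.1f'%o['t'],'at',np.round(o['tool_pos'],4),'yaw %.2f q6 %.2f'%(w,o['q'][5]),'-> inc',d.round(2),'turn %.2f'%t)
if __name__=='__main__': inc(*map(float,sys.argv[1:5]))
E
python3 g.py .580 -.313 .10 16.5
```

```text
t 0.2 at [ 0.1647 -0.6025  0.2495] yaw 15.29 q6 -0.12 -> inc [ 47.69 -16.96  14.98] turn -1.21
```

Emit:
servo_tool([
  [[7.5,4.5,-1.6,0,0],[7.5,9,-3.2,0,0],[7.5,13.5,-4.8,0,0],[7.5,18,-6.4,0,0],[7.5,22.5,-8,0,0]],
])

```text
t: 0.7
tool_pos: [0.3619, -0.465, 0.2502]
tool_rot: [-3.114, -0.417, -0.0]
contact_force: [-0.3, -0.7, -0.8]
opening: 0.0745
grip_force: 0.0
```

Emit:
servo_tool([
  [[7.5,4.5,-1.6,1.5,0],[7.5,9,-3.2,3,0],[7.5,13.5,-4.8,4.5,0],[7.5,18,-6.4,6,-0.6],[7.5,22.5,-8,7.5,-1.2]],
])

```text
t: 1.2
tool_pos: [0.5578, -0.3286, 0.1747]
tool_rot: [3.109, 0.451, -0.0]
contact_force: [0.1, -1.0, 0.4]
opening: 0.075
grip_force: 0.0
```

Emit:
servo_tool([
  [[7.5,2.7,-1,4,0],[7.5,2.7,-1,7.5,0],[7.5,2.7,-1,7.5,0],[7.5,2.7,-1,7.5,0]],
])

```text
t: 1.6
tool_pos: [0.5789, -0.3126, 0.0999]
tool_rot: [-3.108, -0.45, 0.002]
contact_force: [-0.1, -0.2, -0.3]
opening: 0.0749
grip_force: 0.0
```

```bash
python3 g.py .580 -.313 .024 16.5; python3 - <<'E'
from m import *
o=ctrl.get_obs();print(o['opening'],o['contact_force'])
a,b=grab('top'),grab('side')
i=cv2.resize(a['img'][170:280,340:440],None,fx=4,fy=4,interpolation=2);j=cv2.resize(b['img'][120:230,280:380],None,fx=4,fy=4,interpolation=2)
save({'img':np.hstack([i,j])},'pics/p1.png')
E
```

```text
t 1.6 at [ 0.5789 -0.3126  0.0999] yaw 16.48 q6 0.68 -> inc [0.1  0.08 7.59] turn -0.02
0.07486797020008772 [-0.11229427 -0.24997608 -0.26379907]
```

View pics/p1.png

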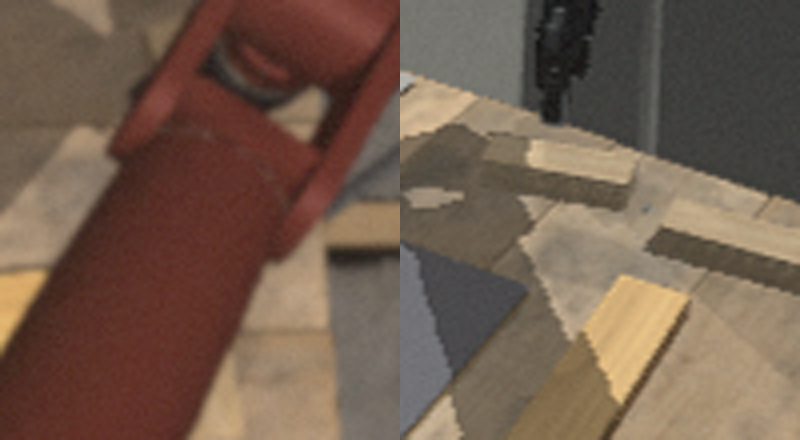

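The side view shows the fingers at (552,110) in the crop, above bearer A's middle (560,165), so I descend.

Emit:
servo_tool([
  [[7.5,0.1,0.1,3.5,0],[7.5,0.1,0.1,6,0],[7.5,0.1,0.1,7.3,0],[7.5,0.1,0.1,7.6,0],[7.5,0.1,0.1,7.6,0]],
], newtons=30)

```text
t: 2.2
tool_pos: [0.5813, -0.3143, 0.0258]
tool_rot: [3.108, 0.449, 0.002]
contact_force: [-0.0, 0.5, -0.8]
opening: 0.0754
grip_force: 0.0
```

Emit:
servo_tool([
  [[3.5,0,0,0,0],[3.5,0,0,0,0],[3.5,0,0,0,0],[3.5,0,0,0,0],[3.5,0,0,0,0]],
])

```text
t: 2.7
tool_pos: [0.582, -0.3144, 0.0265]
tool_rot: [3.107, 0.45, 0.004]
contact_force: [-1.1, -0.9, 6.5]
opening: 0.0439
grip_force: 32.3
```

```bash
python3 g.py .580 -.313 .024 16.5; python3 - <<'E'
from m import *
o=ctrl.get_obs();print(o['opening'],o['contact_force'],o['grip_force'])
E
```

```text
t 2.7 at [ 0.582  -0.3144  0.0265] yaw 16.49 q6 0.68 -> inc [-0.15 -0.19  0.25] turn -0.01
0.04390640107083222 [-1.08486141 -0.93798539  6.46319928] 32.317020893096924
```

Emit:
servo_tool([
  [[3.5,0,0,-3,0],[3.5,0,0,-6,0],[3.5,1.5,-4,-6,4],[3.5,3,-8,-6,8],[3.5,4.6,-12,-6,12]],
])

```text
t: 3.2
tool_pos: [0.5904, -0.1841, 0.0844]
tool_rot: [-3.139, -0.117, 0.0]
contact_force: [-0.2, 0.2, -1.0]
opening: 0.0444
grip_force: 31.5
```

Emit:
servo_tool([
  [[3.5,0.9,-4.5,0,2],[3.5,0.9,-4.5,0,2],[3.5,0.9,-4.5,0,2],[3.5,0.9,-4.5,0,2]],
])

```text
t: 3.6
tool_pos: [0.5961, -0.1405, 0.0843]
tool_rot: [3.141, 0.068, -0.0]
contact_force: [-0.2, -0.4, -0.2]
opening: 0.0444
grip_force: 31.5
```

```bash
python3 g.py .595 -.138 .039 2.5; python3 - <<'E'
from m import *
a,b=grab('top'),grab('side')
i=cv2.resize(a['img'][150:260,240:360],None,fx=3.3,fy=3.6,interpolation=2);j=cv2.resize(b['img'][150:260,220:340],None,fx=3.3,fy=3.6,interpolation=2)
save({'img':np.hstack([i,j])},'pics/p2.png')
E
```

```text
t 3.6 at [ 0.5961 -0.1405  0.0843] yaw 2.47 q6 1.18 -> inc [-0.1  -0.26  4.53] turn -0.03
```

View pics/p2.png

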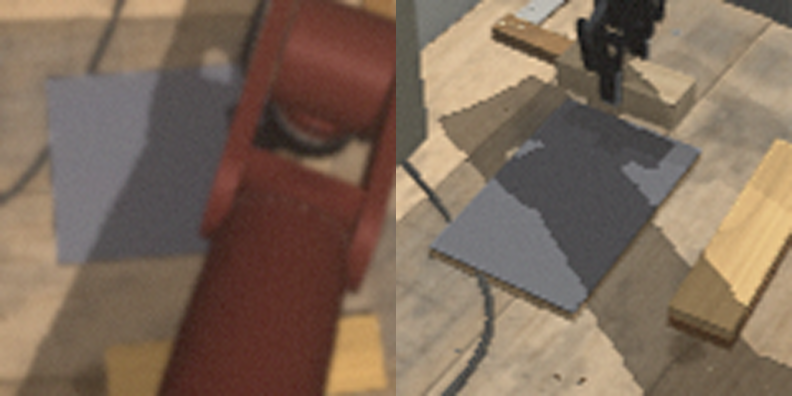

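The bearer hangs over the board's right end (side crop 560-690, 50-120), so I lower it.

Emit:
servo_tool([
  [[3.5,-0.1,-0.25,2.5,0],[3.5,-0.1,-0.25,3.8,0],[3.5,-0.1,-0.25,4.3,0],[3.5,-0.1,-0.25,4.5,0],[3.5,-0.1,-0.25,4.5,0]],
])

```text
t: 4.2
tool_pos: [0.5954, -0.1377, 0.0396]
tool_rot: [3.141, 0.068, 0.001]
contact_force: [-0.5, 0.3, -0.8]
opening: 0.0444
grip_force: 31.5
```

Emit:
servo_tool([
  [[3.5,0,0,0.1,0],[6.5,0,0,0.1,0],[6.5,0,0,0.1,0],[6.5,0,0,0.1,0]],
])

```text
t: 4.6
tool_pos: [0.5955, -0.1374, 0.0389]
tool_rot: [3.141, 0.068, 0.001]
contact_force: [0.0, 0.3, -0.8]
opening: 0.0649
grip_force: 0.0
```

Emit:
servo_tool([
  [[7,0,0,-4,0],[7,0,0,-8,0],[7.5,-4,4,-9,0],[7.5,-7.5,7.5,-9,0],[7.5,-11,11,-9,0]],
])

```text
t: 5.1
tool_pos: [0.4939, -0.2484, 0.1299]
tool_rot: [3.139, 0.071, 0.004]
contact_force: [0.1, -0.9, 0.4]
opening: 0.075
grip_force: 0.0
```

```bash
python3 g.py .403 -.303 .10 8; python3 - <<'E'
from m import *
a,b=grab('top'),grab('side')
save(a,'pics/top1.png');save(b,'pics/side1.png')
i=cv2.resize(a['img'][150:290,240:420],None,fx=3.2,fy=3.2,interpolation=2)
j=cv2.resize(b['img'][120:260,220:400],None,fx=3.2,fy=3.2,interpolation=2)
save({'img':i},'pics/p3.png');save({'img':j},'pics/p4.png')
E
```

```text
t 5.1 at [ 0.4939 -0.2484  0.1299] yaw 2.58 q6 0.93 -> inc [-9.33  5.04  2.98] turn -5.42
```

View pics/p4.png

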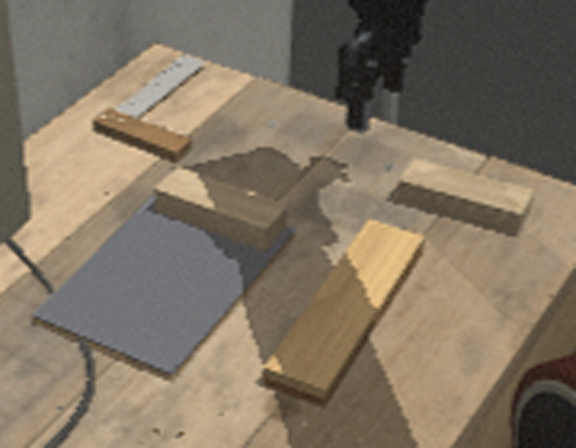

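```bash
python3 - <<'E'
from m import *
b=grab('side')
q=np.array([(400,180),(409,159),(532,188),(522,208)])/3.2+(220,120)-.35
report('B',ray(b,q,.03))
q=np.array([(156,190),(170,170),(286,209),(274,228)])/3.2+(220,120)-.35
report('A placed',ray(b,q,.042))
print(ray(b,np.array([(35,320),(172,377),(294,234)])/3.2+(220,120)-.35,.012))
E
```

```text
B c [ 0.4039 -0.3049] LR len 0.0384 FB len 0.1280 yawY(of -u) 10.23 yawX 10.62
A placed c [ 0.5913 -0.132 ] LR len 0.0348 FB len 0.1326 yawY(of -u) 11.02 yawX 4.59
[[ 0.65574762  0.08545926  0.012     ]
 [ 0.50714262  0.07688031  0.012     ]
 [ 0.51928361 -0.15680943  0.012     ]]
```

View pics/p3.png

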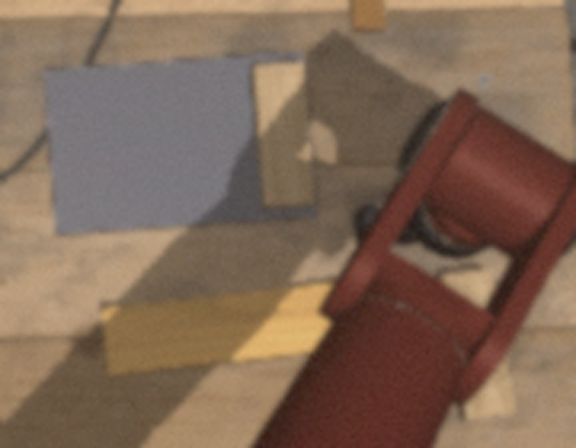

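```bash
python3 - <<'E'
from m import *
a=grab('top')
f=lambda p:np.array(p)/3.2+(240,150)-.35
B=ray(a,f([(46,70),(302,53),(316,217),(57,236)]),.012)
A=ray(a,f([(254,65),(303,62),(313,207),(264,206)]),.042)
report('board',B);report('A',A)
c=B[:,:2].mean(0);w=np.radians(2.6);R=np.array([[np.cos(w),-np.sin(w)],[np.sin(w),np.cos(w)]])
print(((A[:,:2]-c)@R).round(4))
print(((B[:,:2]-c)@R).round(4))
E
python3 g.py .404 -.304 .10 9.5
```

```text
board c [ 0.5935 -0.0451] LR len 0.2374 FB len 0.1546 yawY(of -u) 2.90 yawX 2.81
A c [ 0.5942 -0.1372] LR len 0.0442 FB len 0.1314 yawY(of -u) 0.06 yawX 1.91
[[ 0.0624 -0.0706]
 [ 0.0622 -0.1152]
 [-0.071  -0.1132]
 [-0.0672 -0.0695]]
[[ 0.0771  0.1192]
 [ 0.0775 -0.1187]
 [-0.0763 -0.1188]
 [-0.0783  0.1182]]
t 5.3 at [ 0.4938 -0.2481  0.1287] yaw 2.35 q6 0.93 -> inc [-9.21  5.21  2.87] turn -7.15
```

Emit:
servo_tool([
  [[7.5,-4.5,2.5,0,-3],[7.5,-9.2,5.2,2,-6.6],[7.5,-9.2,5.2,2.9,-6.6],[7.5,-9.2,5.2,6,-6.6],[7.5,-9.2,5.2,9,-6.6]],
])

```text
t: 5.8
tool_pos: [0.406, -0.3032, 0.0382]
tool_rot: [3.13, 0.249, 0.003]
contact_force: [0.6, 0.4, -0.4]
opening: 0.0751
grip_force: 0.0
```

Emit:
servo_tool([
  [[7.5,0,0,0.7,0],[7.5,0,0,1,0],[7.5,0,0,1,0]],
])

```text
t: 6.1
tool_pos: [0.4057, -0.3032, 0.0291]
tool_rot: [3.131, 0.251, 0.001]
contact_force: [-0.7, -0.3, 0.1]
opening: 0.0752
grip_force: 0.0
```

```bash
python3 g.py .404 -.304 .027 9; python3 - <<'E'
from m import *
b=grab('side')
save({'img':cv2.resize(b['img'][140:240,300:430],None,fx=4,fy=4,interpolation=2)},'pics/p5.png')
E
```

```text
t 6.1 at [ 0.4057 -0.3032  0.0291] yaw 9.15 q6 0.62 -> inc [-0.18  0.05  0.21] turn 0.15
```

View pics/p5.png

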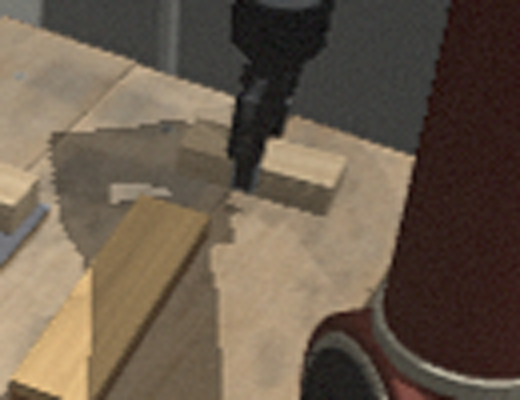

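Emit:
servo_tool([
  [[3.5,-0.2,0,0.1,0],[3.5,-0.2,0,0.1,0],[3.5,-0.2,0,0.1,0],[3.5,-0.2,0,0.1,0],[3.5,-0.2,0,0.1,0]],
])

```text
t: 6.65
tool_pos: [0.4034, -0.3044, 0.0287]
tool_rot: [3.13, 0.248, 0.002]
contact_force: [-0.6, 0.6, 6.8]
opening: 0.0446
grip_force: 31.5
```

Emit:
servo_tool([
  [[3.5,0,0,-4,0],[3.5,0,0,-8,0],[3.5,2.4,-3.2,-9,1],[3.5,4.8,-6.4,-9,3],[3.5,7.2,-9.6,-9,6]],
])

```text
t: 7.15
tool_pos: [0.4591, -0.1965, 0.118]
tool_rot: [3.14, 0.08, 0.002]
contact_force: [0.6, -0.2, 0.2]
opening: 0.0444
grip_force: 31.1
```

Emit:
servo_tool([
  [[3.5,2.4,-4,0,0],[3.5,4.8,-8,0,0],[3.5,7.2,-12,0,0],[3.5,9.6,-16,0,0],[3.5,12,-20,0,0]],
])

```text
t: 7.65
tool_pos: [0.5678, 0.0106, 0.1169]
tool_rot: [3.14, 0.085, -0.001]
contact_force: [1.2, -0.9, -1.0]
opening: 0.0446
grip_force: 31.1
```

```bash
python3 g.py .591 .0525 .040 2.8
```

```text
t 7.7 at [0.5678 0.0106 0.1169] yaw 3.09 q6 1.40 -> inc [ 2.55 -4.05  7.69] turn 0.29
```

Emit:
servo_tool([
  [[3.5,2.6,-4.1,1,0.2],[3.5,2.6,-4.1,5,0.2],[3.5,2.6,-4.1,7.2,0.2],[3.5,2.6,-4.1,7.5,0.2],[3.5,2.6,-4.1,7.6,0.2]],
])

```text
t: 8.15
tool_pos: [0.5907, 0.0511, 0.0405]
tool_rot: [3.141, 0.079, -0.003]
contact_force: [-0.6, 0.1, -0.7]
opening: 0.0447
grip_force: 30.5
```

Emit:
servo_tool([
  [[3.5,0,0,0,0],[3.5,0,0,0.05,0],[6.5,0,0,0.05,0],[6.5,0,0,0.05,0],[6.5,0,0,0.05,0]],
])

```text
t: 8.65
tool_pos: [0.5917, 0.051, 0.0414]
tool_rot: [3.141, 0.079, 0.001]
contact_force: [0.1, 0.3, 0.5]
opening: 0.065
grip_force: 0.0
```

Emit:
servo_tool([
  [[7,0,0,-4,0],[7,0,0,-9,0],[7.5,-4,-3,-10,0],[7.5,-8,-6,-12,0],[7.5,-12,-9,-14,0]],
])

```text
t: 9.15
tool_pos: [0.4724, 0.1309, 0.1785]
tool_rot: [-3.14, -0.077, -0.0]
contact_force: [0.5, 0.4, 0.5]
opening: 0.0749
grip_force: 0.0
```

Emit:
servo_tool([
  [[7,-4,-3,0,0],[7,-8,-6,0,0],[7.5,-8,-10,0,0],[7.5,-8,-14,0,0],[7.5,-8,-18,0,0]],
])

```text
t: 9.65
tool_pos: [0.3841, 0.3077, 0.1784]
tool_rot: [-3.14, -0.08, -0.003]
contact_force: [0.5, 0.6, 0.9]
opening: 0.0748
grip_force: 0.0
```

```bash
python3 g.py .403 -.303 .10 8; python3 - <<'E'
from m import *
a,b=grab('top'),grab('side')
save(a,'pics/top2.png');save(b,'pics/side2.png')
i=cv2.resize(a['img'][155:235,240:350],None,fx=7,fy=7,interpolation=2)
save({'img':i},'pics/p6.png')
E
```

```text
t 9.7 at [0.3841 0.3077 0.1784] yaw 2.90 q6 2.04 -> inc [-1.22 61.09  7.79] turn -5.10
```

View pics/p6.png

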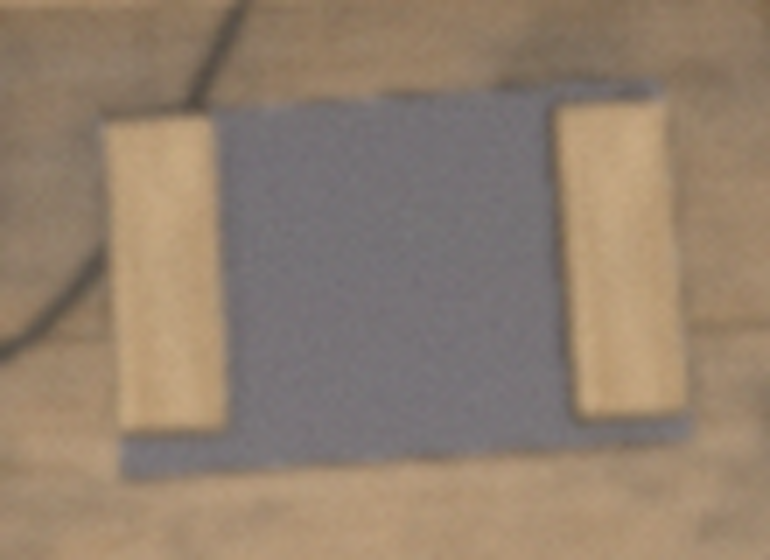

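The crop shows both bearers on the board: the left one at (106-225, 115-432) and the right one at (557-684, 100-417). The left one sits too far back.

```bash
cat > b.py <<'E'
from m import *
def rect(d,img,mask,roi,z):
    x0,y0,x1,y1=roi; m=np.zeros(img.shape[:2],np.uint8); m[y0:y1,x0:x1]=mask[y0:y1,x0:x1]
    m=cv2.morphologyEx(m,cv2.MORPH_OPEN,np.ones((2,2))); c=max(cv2.findContours(m,0,cv2.CHAIN_APPROX_NONE)[0],key=cv2.contourArea)
    P=ray(d,c[:,0]+0.,z)[:,:2].astype(np.float32); return cv2.minAreaRect(P*1000),P
E
python3 - <<'E'
from b import *
a=grab('top')
im=cv2.imread('pics/top0.png');L=cv2.cvtColor(im,cv2.COLOR_BGR2LAB).astype(int)
print(L[195,300],L[225,300],L[240,280])
mk=(L[:,:,2]<(L[195,300][2]+L[225,300][2])/2).astype(np.uint8)*255
r,P=rect(a,im,mk,(248,160,345,230),.012);print('board',r)
f=lambda p:np.array(p)/7.+(240,155)-.43
B=ray(a,f([(103,119),(662,83),(692,440),(123,478)]),.012);report('board',B)
for h,n,p in((.042,'left',[(106,119),(211,115),(225,430),(120,432)]),(.042,'right',[(557,108),(663,100),(684,413),(580,417)])):
    A=ray(a,f(p),h);report(n,A)
    for c,w in((np.array(r[0])/1000,2.8),(B[:,:2].mean(0),2.8)):
        w=np.radians(w);R=np.array([[np.cos(w),-np.sin(w)],[np.sin(w),np.cos(w)]]);print(((A[:,:2]-c)@R).round(4).tolist(),((A[:,:2].mean(0)-c)@R).round(4))
E
```

```text
[122 130 126] [157 133 147] [126 132 144]
board ((598.7974853515625, -38.27510070800781), (170.12738037109375, 258.21875), 2.4166927337646484)
board c [ 0.5937 -0.0451] LR len 0.2377 FB len 0.1533 yawY(of -u) 2.65 yawX 2.47
left c [0.5925 0.0506] LR len 0.0434 FB len 0.1319 yawY(of -u) 0.51 yawX 1.62
[[0.0647, 0.1095], [0.0633, 0.0659], [-0.0689, 0.0689], [-0.0668, 0.1119]] [-0.0019  0.0891]
[[0.0701, 0.1161], [0.0688, 0.0725], [-0.0635, 0.0755], [-0.0613, 0.1185]] [0.0035 0.0957]
right c [ 0.5948 -0.1374] LR len 0.0434 FB len 0.1307 yawY(of -u) 2.17 yawX 1.96
[[0.0563, -0.0777], [0.0566, -0.1218], [-0.0748, -0.1191], [-0.0735, -0.0765]] [-0.0088 -0.0988]
[[0.0618, -0.0711], [0.0621, -0.1152], [-0.0694, -0.1125], [-0.0681, -0.0699]] [-0.0034 -0.0922]
```

```bash
python3 g.py .592 .0512 .042 2.9
```

```text
t 9.8 at [0.3843 0.3078 0.1779] yaw 3.09 q6 2.04 -> inc [19.36 26.74 13.6 ] turn 0.19
```

Emit:
servo_tool([
  [[7,2.5,4,0,0],[7,5,8,0,0],[7,7.5,12,0,0],[7,10,16,0,0],[7,13,20,0,0]],
])

```text
t: 10.3
tool_pos: [0.525, 0.1101, 0.1779]
tool_rot: [3.141, 0.077, 0.0]
contact_force: [2.1, 0.4, 0.1]
opening: 0.0697
grip_force: 0.0
```

Emit:
servo_tool([
  [[7,3,3.2,0,0],[7,6.35,6.75,2,0.2],[7,6.35,6.75,6,0.2],[7,6.35,6.75,10,0.2],[7,6.35,6.75,12,0.2]],
])

```text
t: 10.8
tool_pos: [0.5888, 0.0469, 0.0535]
tool_rot: [-3.141, -0.07, 0.01]
contact_force: [0.3, -0.6, 0.2]
opening: 0.07
grip_force: 0.0
```

```bash
python3 g.py .592 .0512 .042 2.9
```

```text
t 10.8 at [0.5888 0.0469 0.0535] yaw 2.54 q6 1.48 -> inc [ 0.35 -0.42  1.15] turn -0.36
```

Emit:
servo_tool([
  [[7,0,0,0,0],[7,0,0,0,0]],
])

```text
t: 11.0
tool_pos: [0.5915, 0.0479, 0.0581]
tool_rot: [3.141, 0.072, 0.0]
contact_force: [0.5, 0.5, 0.2]
opening: 0.0696
grip_force: 0.0
```

```bash
python3 g.py .592 .0512 .042 2.9
```

```text
t 11.0 at [0.5915 0.0479 0.0581] yaw 2.63 q6 1.48 -> inc [ 0.07 -0.32  1.61] turn -0.27
```

Emit:
servo_tool([
  [[7,0.05,-0.32,1.4,-0.25],[7,0.05,-0.32,1.6,-0.25],[3.5,0.05,-0.32,1.6,-0.25],[3.5,0.05,-0.32,1.6,-0.25],[3.5,0.05,-0.32,1.6,-0.25]],
])

```text
t: 11.5
tool_pos: [0.5924, 0.052, 0.0424]
tool_rot: [3.14, 0.081, 0.002]
contact_force: [0.3, -0.3, 2.7]
opening: 0.0444
grip_force: 32.7
```

Emit:
servo_tool([
  [[3.5,0,0,0,0],[3.5,0,0,-0.4,0],[3.5,-0.35,-0.18,-0.4,-0.5],[3.5,-0.35,-0.18,-0.4,-0.5],[3.5,-0.35,-0.18,-0.1,-0.5]],
])

```text
t: 12.0
tool_pos: [0.5882, 0.0537, 0.0427]
tool_rot: [3.14, 0.094, 0.001]
contact_force: [0.6, -0.1, -0.8]
opening: 0.0443
grip_force: 32.3
```

Emit:
servo_tool([
  [[3.5,0,0,0.05,0],[3.5,0,0,0.1,0],[6.5,0,0,0.1,0],[6.5,0,0,0.1,0],[6.5,0,0,0.1,0]],
])

```text
t: 12.5
tool_pos: [0.588, 0.0536, 0.0413]
tool_rot: [-3.14, -0.094, 0.001]
contact_force: [-0.6, -0.6, -0.2]
opening: 0.065
grip_force: 0.0
```

```bash
python3 g.py .5955 -.1374 .042 2.7
```

```text
t 12.5 at [0.588  0.0536 0.0413] yaw 3.43 q6 1.48 -> inc [-0.4  19.11 -0.07] turn 0.73
```

Emit:
servo_tool([
  [[7,0,0,-4,0],[7,0,0,-6,0],[7,-0.1,4.5,-6,0.3],[7,-0.2,9,-6,0.7],[7,-0.3,13.5,-6,0.7]],
])

```text
t: 13.0
tool_pos: [0.5934, -0.0825, 0.1019]
tool_rot: [3.14, 0.077, 0.001]
contact_force: [0.2, 0.5, -0.3]
opening: 0.0701
grip_force: 0.0
```

Emit:
servo_tool([
  [[7,-0.1,4,0,0],[7,-0.1,5.6,0,0],[7,-0.1,5.6,3,0],[7,-0.1,5.6,4.5,0],[7,-0.1,5.6,4.5,0]],
])

```text
t: 13.5
tool_pos: [0.5924, -0.1357, 0.0529]
tool_rot: [-3.138, -0.076, 0.011]
contact_force: [-0.1, -0.6, -0.8]
opening: 0.0702
grip_force: 0.0
```

```bash
python3 g.py .5955 -.1374 .042 2.7
```

```text
t 13.5 at [ 0.5924 -0.1357  0.0529] yaw 2.77 q6 1.17 -> inc [0.31 0.19 1.08] turn 0.07
```

Emit:
servo_tool([
  [[7,0,0,1,0],[7,0,0,1.4,0],[3.5,0,0,1.4,0],[3.5,0,0,1.4,0],[3.5,0,0,1.4,0]],
])

```text
t: 14.0
tool_pos: [0.5956, -0.1374, 0.0435]
tool_rot: [3.14, 0.075, 0.002]
contact_force: [0.1, -0.9, -1.1]
opening: 0.0443
grip_force: 32.2
```

Emit:
servo_tool([
  [[3.5,0,0,0,0],[3.5,0,0,-0.4,0],[3.5,0.34,0.5,-0.4,-0.8],[3.5,0.34,0.5,-0.4,-0.8],[3.5,0.34,0.5,-0.1,-0.8]],
])

```text
t: 14.5
tool_pos: [0.5991, -0.1426, 0.044]
tool_rot: [3.14, 0.096, 0.001]
contact_force: [-0.7, 0.2, -1.0]
opening: 0.0442
grip_force: 32.2
```

Emit:
servo_tool([
  [[3.5,0,0,0.05,0],[3.5,0,0,0.1,0],[6.5,0,0,0.1,0],[6.5,0,0,0.1,0],[6.5,0,0,0.1,0]],
])

```text
t: 15.0
tool_pos: [0.5984, -0.142, 0.0423]
tool_rot: [-3.14, -0.097, 0.001]
contact_force: [-0.7, 0.6, -0.4]
opening: 0.065
grip_force: 0.0
```

```bash
python3 g.py .5991 -.1422 .042 3.4
```

```text
t 15.0 at [ 0.5984 -0.142   0.0423] yaw 3.54 q6 1.16 -> inc [0.07 0.03 0.03] turn 0.14
```

Emit:
servo_tool([
  [[7,0,0,-4.5,0],[7,0,0,-9,-8.5],[8.5,0,0,-13,-17],[8.5,0,0,-13,-25.5],[8.5,0,0,-13,-34]],
])

```text
t: 15.5
tool_pos: [0.5998, -0.1425, 0.1752]
tool_rot: [2.969, 1.019, 0.005]
contact_force: [-0.5, -0.1, -1.2]
opening: 0.0851
grip_force: 0.0
```

Emit:
servo_tool([
  [[8.5,1.5,-4.5,0,-8.5],[8.5,3,-9,0,-17],[8.5,4.5,-13.5,0,-25.5],[8.5,6,-18,0,-34],[8.5,7.5,-22.5,0,-42]],
])

```text
t: 16.0
tool_pos: [0.52, 0.0836, 0.1725]
tool_rot: [-2.409, -2.016, -0.0]
contact_force: [-0.1, 0.8, 0.2]
opening: 0.0849
grip_force: 0.0
```

Emit:
servo_tool([
  [[8.5,4.4,-2.2,0,-8],[8.5,8.8,-4.4,0,-15],[8.5,13.2,-6.6,0,-15],[8.5,17.6,-8.8,0,-15],[8.5,22,-11,0,-15]],
])

```text
t: 16.5
tool_pos: [0.4517, 0.3201, 0.1727]
tool_rot: [2.132, 2.308, 0.001]
contact_force: [0.5, 0.1, 0.2]
opening: 0.0846
grip_force: 0.0
```

```bash
python3 g.py .423 -.092 .1 95.5; python3 - <<'E'
from m import *
a,b=grab('top'),grab('side')
save(a,'pics/top3.png');save(b,'pics/side3.png')
i=cv2.resize(a['img'][155:275,240:360],None,fx=5,fy=5,interpolation=2)
save({'img':i},'pics/p7.png')
E
```

```text
t 16.5 at [0.4517 0.3201 0.1727] yaw 94.54 q6 0.40 -> inc [-40.85  -6.13   7.26] turn -0.96
```

View pics/p7.png

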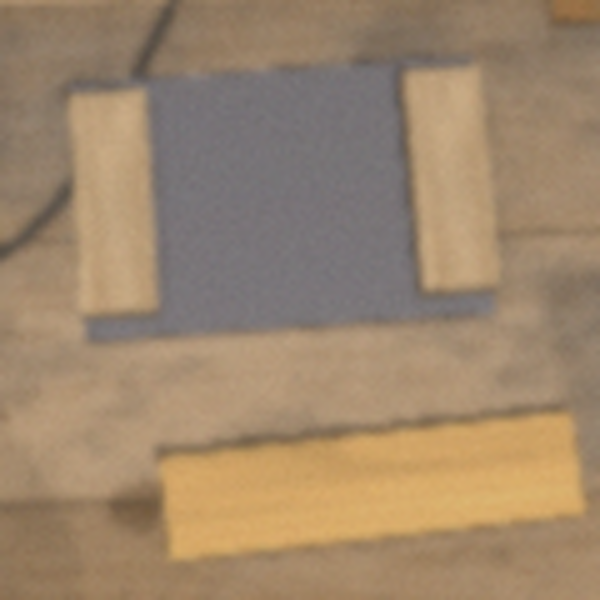

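```bash
cat > c.py <<'E'
from b import *
bc=np.array([.5937,-.0451]);w=np.radians(2.8);Rb=np.array([[np.cos(w),-np.sin(w)],[np.sin(w),np.cos(w)]])
def rel(A): return ((A[:,:2]-bc)@Rb).round(4).tolist(),((A[:,:2].mean(0)-bc)@Rb).round(4)
E
python3 - <<'E'
from c import *
a=grab('top')
f=lambda p:np.array(p)/5.+(240,155)-.4
for n,h,p in(('L',.042,[(70,92),(147,88),(159,314),(82,314)]),('R',.042,[(404,68),(481,66),(498,289),(423,292)]),('strip',.024,[(158,459),(572,411),(584,512),(170,560)])):
    A=ray(a,f(p),h);report(n,A);print(rel(A))
im=cv2.imread('pics/top3.png');hs=cv2.cvtColor(im,cv2.COLOR_BGR2HSV);print(hs[250,315],hs[225,300])
mk=((hs[:,:,1]>(int(hs[250,315][1])+int(hs[225,300][1]))//2)*255).astype(np.uint8)
print(rect(a,im,mk,(262,230,365,272),.024)[0])
E
```

```text
L c [0.5888 0.0527] LR len 0.0445 FB len 0.1317 yawY(of -u) 0.37 yawX 2.13
([[0.0661, 0.1196], [0.0654, 0.0747], [-0.0675, 0.0767], [-0.0644, 0.1207]], array([-0.0001,  0.0979]))
R c [ 0.5985 -0.1422] LR len 0.0439 FB len 0.1316 yawY(of -u) 0.74 yawX 2.48
([[0.0668, -0.0752], [0.0649, -0.1199], [-0.0664, -0.1183], [-0.0652, -0.0753]], array([ 0.    , -0.0972]))
strip c [ 0.4234 -0.0916] LR len 0.2393 FB len 0.0582 yawY(of -u) 5.50 yawX 5.02
([[-0.1489, 0.0829], [-0.1376, -0.1569], [-0.1958, -0.1584], [-0.207, 0.0799]], array([-0.1723, -0.0381]))
[ 17 128 207] [ 16  86 178]
((419.8779296875, -93.85507202148438), (63.158687591552734, 245.1083221435547), 5.238115310668945)
```

Emit:
servo_tool([
  [[8.5,-4.7,-0.7,0,0],[8.5,-9.4,-1.4,0,0],[8.5,-14.1,-2.1,0,0],[8.5,-18.8,-2.8,0,0],[8.5,-23.5,-3.5,0,-0.9]],
])

```text
t: 17.15
tool_pos: [0.4359, 0.0785, 0.1725]
tool_rot: [2.114, 2.323, -0.0]
contact_force: [0.3, 0.2, 0.4]
opening: 0.0849
grip_force: 0.0
```

Emit:
servo_tool([
  [[8.5,-4.7,-0.7,1,0],[8.5,-9.4,-1.4,3,0],[8.5,-14,-2.2,5,0],[8.5,-17.2,-2.9,7,0],[8.5,-17.2,-2.9,9,0]],
])

```text
t: 17.65
tool_pos: [0.4231, -0.0973, 0.0822]
tool_rot: [2.121, 2.315, -0.001]
contact_force: [-0.3, 0.7, -0.2]
opening: 0.0848
grip_force: 0.0
```

Emit:
servo_tool([
  [[8.5,0,0,0,0],[8.5,0,0,0,0]],
])

```text
t: 17.85
tool_pos: [0.4234, -0.0931, 0.0826]
tool_rot: [-2.114, -2.323, 0.001]
contact_force: [0.6, 0.1, -0.4]
opening: 0.0853
grip_force: 0.0
```

```bash
python3 g.py .423 -.092 .027 95.4
```

```text
t 17.9 at [ 0.4234 -0.0931  0.0826] yaw 95.37 q6 -0.48 -> inc [ 0.11 -0.03  5.56] turn -0.03
```

Emit:
servo_tool([
  [[8.5,0.1,0,3,0],[8.5,0.1,0,5,0],[8.5,0.1,0,5.6,0],[5,0.1,0,5.6,0],[5,0.1,0,5.6,0]],
], newtons=45)

```text
t: 18.35
tool_pos: [0.4248, -0.0919, 0.0283]
tool_rot: [2.111, 2.324, 0.001]
contact_force: [-7.5, 3.2, 34.5]
opening: 0.059
grip_force: 42.0
```

Emit:
servo_tool([
  [[5,0,0,0,0],[5,0,0,0,0],[5,0,0,-2,0],[5,0,0,-6,0],[5,0,0,-9,0]],
])

```text
t: 18.85
tool_pos: [0.4237, -0.0917, 0.1181]
tool_rot: [2.113, 2.324, 0.0]
contact_force: [0.8, -1.2, -3.0]
opening: 0.0585
grip_force: 49.6
```

```bash
python3 g.py .5937 -.0451 .071 93.3
```

```text
t 18.9 at [ 0.4237 -0.0917  0.1181] yaw 95.44 q6 -0.48 -> inc [ 3.03 17.36  4.72] turn 2.14
```

Emit:
servo_tool([
  [[5,0.8,4.4,0,0.6],[5,1.6,8.8,0,1.2],[5,2.4,13.2,0,1.8],[5,3,17.4,0,2.3],[5,3,17.4,0,2.3]],
])

```text
t: 19.35
tool_pos: [0.5978, -0.0443, 0.116]
tool_rot: [2.157, 2.283, 0.002]
contact_force: [-0.6, -0.3, -1.6]
opening: 0.0586
grip_force: 49.9
```

Emit:
servo_tool([
  [[5,0,0,1,0],[5,0,0,2.5,0],[5,0,0,3.5,0],[5,0,0,3.5,0]],
])

```text
t: 19.75
tool_pos: [0.5913, -0.0453, 0.0785]
tool_rot: [-2.157, -2.277, 0.005]
contact_force: [-0.9, -0.3, -2.6]
opening: 0.0584
grip_force: 49.8
```

```bash
python3 g.py .5937 -.0451 .071 93.2; python3 - <<'E'
from m import *
a,b=grab('top'),grab('side')
j=cv2.resize(b['img'][140:270,220:350],None,fx=4.4,fy=4.4,interpolation=2)
save({'img':j},'pics/p8.png')
E
```

```text
t 19.8 at [ 0.5913 -0.0453  0.0785] yaw 93.10 q6 -0.26 -> inc [0.   0.25 0.75] turn -0.10
```

View pics/p8.png

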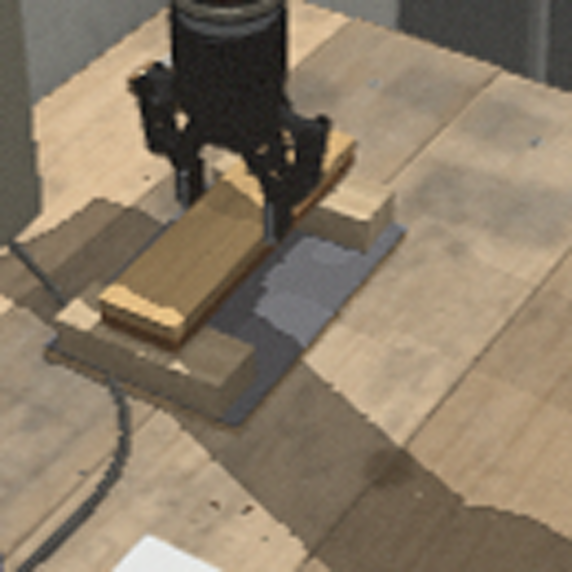

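The strip hovers level over both bearers (left end near (140,320) in the crop), so I lower it.

Emit:
servo_tool([
  [[5,0,0,0.3,0],[5,0,0,0.5,0],[5,0,0,0.5,0]],
])

```text
t: 20.15
tool_pos: [0.5942, -0.0454, 0.0767]
tool_rot: [2.16, 2.281, 0.0]
contact_force: [-0.0, -0.1, -2.6]
opening: 0.0587
grip_force: 49.9
```

```bash
python3 g.py .5937 -.0451 .0705 93.2
```

```text
t 20.1 at [ 0.5942 -0.0454  0.0767] yaw 93.13 q6 -0.26 -> inc [ 0.03 -0.05  0.62] turn -0.07
```

Emit:
servo_tool([
  [[5,0,0,0.2,0],[5,0,0,0.4,0],[5,0,0,0.4,0]],
])

```text
t: 20.45
tool_pos: [0.5939, -0.0453, 0.0722]
tool_rot: [-2.159, -2.281, 0.001]
contact_force: [-0.3, 0.2, -2.8]
opening: 0.0584
grip_force: 49.9
```

Emit:
servo_tool([
  [[5,0,0,0.1,0],[5,0,0,0.1,0]],
])

```text
t: 20.65
tool_pos: [0.5941, -0.0454, 0.0715]
tool_rot: [-2.16, -2.281, 0.0]
contact_force: [0.3, 0.4, -1.9]
opening: 0.0585
grip_force: 49.9
```

Emit:
servo_tool([
  [[5,0,0,0.1,0],[5,0,0,0.1,0]],
])

```text
t: 20.85
tool_pos: [0.5943, -0.0454, 0.0707]
tool_rot: [2.16, 2.281, 0.0]
contact_force: [0.2, -0.2, -1.9]
opening: 0.0583
grip_force: 49.9
```

Emit:
servo_tool([
  [[5,0,0,0.1,0],[5,0,0,0.1,0]],
])

```text
t: 21.05
tool_pos: [0.5944, -0.0454, 0.0706]
tool_rot: [2.16, 2.281, -0.0]
contact_force: [-2.9, 0.5, 4.6]
opening: 0.0588
grip_force: 50.6
```

Emit:
servo_tool([
  [[5,0,0,0.05,0],[5,0,0,0.1,0]],
])

```text
t: 21.25
tool_pos: [0.5944, -0.0454, 0.0705]
tool_rot: [-2.16, -2.281, 0.001]
contact_force: [-7.9, 1.1, 12.1]
opening: 0.0584
grip_force: 51.4
```

Emit:
servo_tool([
  [[5,0,0,-0.2,0],[8.5,0,0,-0.2,0],[8.5,0,0,-0.2,0],[8.5,0,0,-0.2,0],[8.5,0,0,-2,0]],
])

```text
t: 21.75
tool_pos: [0.5921, -0.045, 0.0858]
tool_rot: [-2.156, -2.278, 0.005]
contact_force: [-0.5, 0.2, 0.5]
opening: 0.085
grip_force: 0.0
```

Emit:
servo_tool([
  [[8.5,0,0,-4.5,0],[8.5,0,0,-9,8.5],[7.5,4,-2.4,-10,17],[7.5,8,-4.8,-10,25.5],[7.5,12,-7.2,-10,34]],
])

```text
t: 22.25
tool_pos: [0.5154, 0.0714, 0.1896]
tool_rot: [2.737, 1.54, 0.003]
contact_force: [1.3, 0.8, -1.2]
opening: 0.0749
grip_force: 0.0
```

```bash
python3 g.py .424 .219 .15 0.5
```

```text
t 22.2 at [0.5154 0.0714 0.1896] yaw 58.71 q6 0.54 -> inc [  7.86 -15.48   3.95] turn 58.21
```

Emit:
servo_tool([
  [[7.5,2,-4,0,8.5],[7.5,4,-8,0,17],[7.5,6,-12,0,25.5],[7.5,7.8,-15.4,0,34],[7.5,7.8,-15.4,0,42]],
])

```text
t: 22.75
tool_pos: [0.4214, 0.2193, 0.1885]
tool_rot: [-3.101, -0.497, 0.0]
contact_force: [-0.1, 0.1, -0.1]
opening: 0.0753
grip_force: 0.0
```

Emit:
servo_tool([
  [[7.5,0,0,0,8.5],[7.5,0,0,0,16],[7.5,0,0,0,16]],
])

```text
t: 23.05
tool_pos: [0.4235, 0.2166, 0.1886]
tool_rot: [-3.141, -0.064, -0.0]
contact_force: [1.2, -0.4, -0.4]
opening: 0.075
grip_force: 0.0
```

```bash
python3 g.py .424 .219 .035 0.5; python3 - <<'E'
from m import *
a,b=grab('top'),grab('side')
save(a,'pics/top4.png')
i=cv2.resize(a['img'][155:235,240:350],None,fx=5,fy=5,interpolation=2)
j=cv2.resize(b['img'][160:320,150:310],None,fx=2.5,fy=2.5,interpolation=2)
j=np.vstack([j,np.zeros((0,400,3),np.uint8)]); 
o=np.zeros((560,800,3),np.uint8); o[:400,:550]=i; o=o; 
s=cv2.resize(b['img'][200:325,210:310],None,fx=2,fy=2,interpolation=2); o[:250,560:760]=s
save({'img':o},'pics/p9.png')
E
```

```text
t 23.1 at [0.4235 0.2166 0.1886] yaw 2.33 q6 1.85 -> inc [ 0.06 -0.23 15.36] turn 1.83
```

View pics/p9.png

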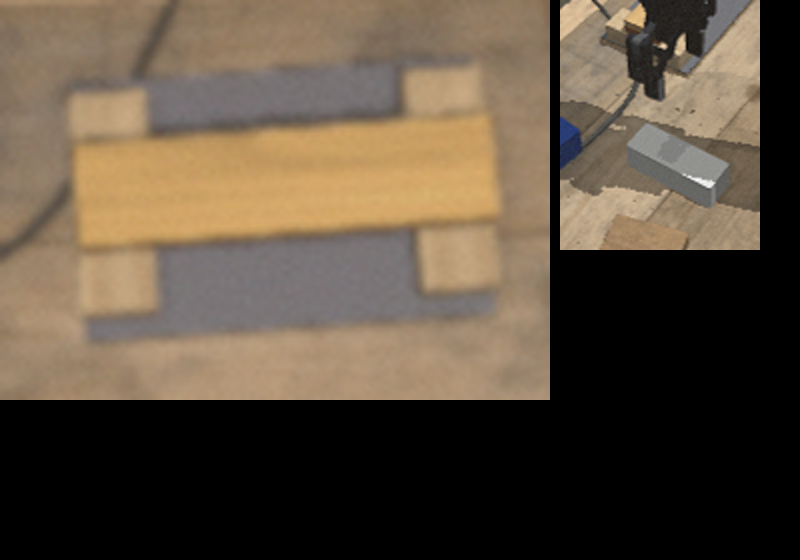

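The strip lies across both bearers, corners (73,148), (490,114), (499,217), (84,248). The gripper is above the carton.

```bash
python3 - <<'E'
from c import *
a=grab('top')
A=ray(a,np.array([(73,148),(490,114),(499,217),(84,248)])/5.+(240,155)-.4,.066);report('s',A);print(rel(A))
im=a['img'];hs=cv2.cvtColor(im,cv2.COLOR_RGB2HSV)
mk=((hs[:,:,1]>107)*255).astype(np.uint8);print(rect(a,im,mk,(250,175,345,210),.066)[0])
t0=cv2.imread('pics/top0.png');hs=cv2.cvtColor(t0,cv2.COLOR_BGR2HSV)
mk=((hs[:,:,1]<45)*255).astype(np.uint8);print('carton',rect(a,t0,mk,(190,220,222,285),.042)[0])
E
```

```text
s c [ 0.5938 -0.046 ] LR len 0.2374 FB len 0.0590 yawY(of -u) 3.38 yawX 4.04
([[0.0279, 0.1191], [0.0312, -0.1196], [-0.0286, -0.1195], [-0.0302, 0.1165]], array([ 0.0001, -0.0009]))
((590.7700805664062, -48.10094451904297), (63.41755294799805, 240.21078491210938), 2.9165918827056885)
carton ((422.9765625, 214.37576293945312), (127.99832916259766, 48.28525924682617), 0.23110482096672058)
```

Emit:
servo_tool([
  [[7.5,0.25,0,4.5,1.9],[7.5,0.25,0,9,1.9],[7.5,0.25,0,12.5,1.9],[7.5,0.25,0,14.5,1.9],[7.5,0.25,0,15.2,1.9]],
], newtons=60)

```text
t: 23.7
tool_pos: [0.4241, 0.2157, 0.0337]
tool_rot: [3.14, 0.012, -0.008]
contact_force: [0.4, 0.4, 0.3]
opening: 0.0753
grip_force: 0.0
```

Emit:
servo_tool([
  [[7,0,0,0,0],[3.5,0,0,0,0],[3.5,0,0,0,0],[3.5,0,0,0,0],[3.5,0,0,0,0]],
])

```text
t: 24.2
tool_pos: [0.428, 0.2174, 0.039]
tool_rot: [-3.14, -0.011, -0.007]
contact_force: [-0.0, 1.5, 6.6]
opening: 0.0441
grip_force: 65.1
```

Emit:
servo_tool([
  [[3.5,0,0,-2,0],[3.5,0,0,-6,0],[3.5,0,0,-10,0],[3.5,0,0,-14,0],[3.5,0,0,-14,0]],
])

```text
t: 24.7
tool_pos: [0.4293, 0.2175, 0.183]
tool_rot: [-3.138, -0.011, -0.018]
contact_force: [1.2, 0.8, -4.3]
opening: 0.0435
grip_force: 64.0
```

```bash
python3 g.py .5938 -.0455 .15 93.2
```

```text
t 24.7 at [0.4293 0.2175 0.183 ] yaw 0.40 q6 1.88 -> inc [16.22 26.43  3.4 ] turn 87.20
```

Emit:
servo_tool([
  [[3.5,1.6,2.6,0,-8.5],[3.5,3.2,5.2,0,-17],[3.5,4.8,7.8,0,-25.5],[3.5,6.4,10.4,0,-34],[3.5,8.1,13.2,0,-42]],
])

```text
t: 25.2
tool_pos: [0.5068, 0.084, 0.1737]
tool_rot: [-2.924, -1.144, 0.006]
contact_force: [0.2, -0.3, -5.5]
opening: 0.0439
grip_force: 63.9
```

Emit:
servo_tool([
  [[3.5,-0.5,3,0,-8.5],[3.5,-1,6,0,-17],[3.5,-1.6,9,0,-25.5],[3.5,-2.3,12,0,-34],[3.5,-2.9,15.2,0,-42]],
])

```text
t: 25.7
tool_pos: [0.5877, -0.0475, 0.1733]
tool_rot: [-2.318, -2.114, 0.005]
contact_force: [0.3, 0.3, -4.5]
opening: 0.0439
grip_force: 63.9
```

Emit:
servo_tool([
  [[3.5,0,0,0,-8],[3.5,0,0,0,-8],[3.5,0,0,0,-8]],
])

```text
t: 26.0
tool_pos: [0.5877, -0.0463, 0.1743]
tool_rot: [-2.175, -2.262, 0.003]
contact_force: [-0.5, 0.6, -4.2]
opening: 0.0434
grip_force: 64.1
```

```bash
python3 g.py .5938 -.0445 .11 93.1
```

```text
t 26.0 at [ 0.5877 -0.0463  0.1743] yaw 92.23 q6 -0.24 -> inc [0.15 0.64 6.43] turn -0.87
```

Emit:
servo_tool([
  [[3.5,0.15,0.6,2,-0.9],[3.5,0.15,0.6,4,-0.9],[3.5,0.15,0.6,5.5,-0.9],[3.5,0.15,0.6,6.2,-0.9],[3.5,0.15,0.6,6.2,-0.9]],
])

```text
t: 26.5
tool_pos: [0.5937, -0.0444, 0.1129]
tool_rot: [-2.155, -2.282, 0.003]
contact_force: [0.7, 0.1, -5.1]
opening: 0.0439
grip_force: 64.0
```

Emit:
servo_tool([
  [[3.5,0,0,0,0],[3.5,0,0,0,0]],
])

```text
t: 26.7
tool_pos: [0.5958, -0.0451, 0.1161]
tool_rot: [2.155, 2.283, 0.002]
contact_force: [0.0, -0.2, -5.0]
opening: 0.0438
grip_force: 64.0
```

```bash
python3 g.py .5938 -.0445 .106 93.1
```

```text
t 26.7 at [ 0.5958 -0.0451  0.1161] yaw 93.28 q6 -0.26 -> inc [ 0.07 -0.2   1.01] turn 0.18
```

Emit:
servo_tool([
  [[3.5,0.05,-0.1,0.3,0],[3.5,0.05,-0.1,0.6,0],[3.5,0.05,-0.1,0.6,0],[3.5,0.05,-0.1,0.6,0]],
])

```text
t: 27.1
tool_pos: [0.5938, -0.0445, 0.1085]
tool_rot: [-2.157, -2.284, 0.0]
contact_force: [0.5, 0.2, -3.9]
opening: 0.0437
grip_force: 64.0
```

Emit:
servo_tool([
  [[3.5,0,0,0.2,0],[3.5,0,0,0.2,0],[3.5,0,0,0.2,0]],
])

```text
t: 27.4
tool_pos: [0.5939, -0.0445, 0.1065]
tool_rot: [-2.157, -2.284, 0.0]
contact_force: [0.2, -0.1, -5.1]
opening: 0.0439
grip_force: 64.0
```

Emit:
servo_tool([
  [[3.5,0,0,0.1,0],[3.5,0,0,0.1,0]],
])

```text
t: 27.6
tool_pos: [0.5939, -0.0445, 0.1055]
tool_rot: [-2.157, -2.284, 0.0]
contact_force: [-0.3, 0.3, -5.4]
opening: 0.0441
grip_force: 64.0
```

Emit:
servo_tool([
  [[3.5,0,0,0.1,0],[3.5,0,0,0.1,0]],
])

```text
t: 27.8
tool_pos: [0.5941, -0.0446, 0.1051]
tool_rot: [2.156, 2.284, 0.0]
contact_force: [-1.0, 0.0, -2.1]
opening: 0.0438
grip_force: 64.4
```

Emit:
servo_tool([
  [[3.5,0,0,0.05,0],[5.5,0,0,0.05,0],[7,0,0,0.05,0],[7,0,0,0.05,0],[7,0,0,0.05,0]],
])

```text
t: 28.3
tool_pos: [0.5943, -0.0446, 0.1045]
tool_rot: [2.156, 2.284, 0.001]
contact_force: [0.3, -0.4, 0.3]
opening: 0.0698
grip_force: 0.0
```

Emit:
servo_tool([
  [[7,0,0,-2,0],[7,0,0,-6,0],[7,0,0,-10,0],[7,4,-2,-10,0],[7,8,-5,-10,0]],
])

```text
t: 28.8
tool_pos: [0.5409, 0.0326, 0.2069]
tool_rot: [2.157, 2.279, 0.006]
contact_force: [-0.4, 0.7, 0.2]
opening: 0.0697
grip_force: 0.0
```

Emit:
servo_tool([
  [[7,4,-2,0,0],[7,8,-4,0,0],[7,12,-6,0,0],[7,16,-8,0,0],[7,20,-10,0,0]],
])

```text
t: 29.3
tool_pos: [0.4271, 0.2278, 0.2045]
tool_rot: [2.157, 2.284, 0.002]
contact_force: [0.5, 0.8, -0.6]
opening: 0.0699
grip_force: 0.0
```

```bash
python3 - <<'E'
from m import *
a,b=grab('top'),grab('side')
o=np.zeros((600,800,3),np.uint8)
o[:380,:440]=cv2.resize(a['img'][150:245,240:350],None,fx=4,fy=4,interpolation=2)
o[:360,445:795]=cv2.resize(b['img'][150:270,220:337],(350,360),interpolation=2)
o[385:595,:420]=cv2.resize(b['img'][130:340,140:420],(420,210))
save({'img':o},'pics/p10.png')
E
```

```text
(no output)
```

View pics/p10.png

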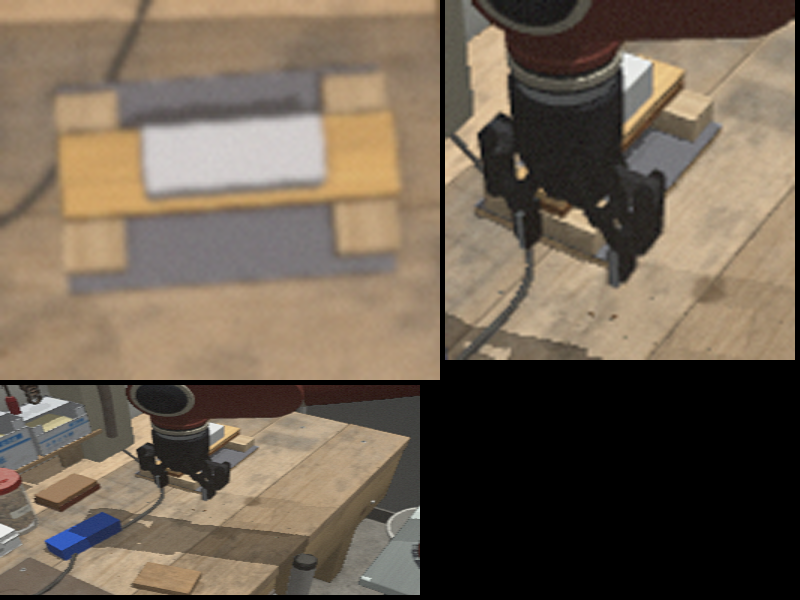

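The carton sits on the strip at (141-326, 113-195) in the crop, everything is stable, and the bystanders have not moved. I check its centring.

```bash
python3 - <<'E'
from c import *
a=grab('top')
f=lambda p:np.array(p)/4.+(240,150)-.37
for n,h,p in(('carton',.108,[(141,124),(324,113),(326,185),(148,196)]),('strip',.066,[(58,136),(392,112),(400,193),(66,218)]),('L top',.042,[(55,93),(117,90),(128,270),(66,272)]),('R',.042,[(323,74),(384,71),(398,250),(338,254)])):
    A=ray(a,f(p),h);report(n,A);print(rel(A))
im=a['img'];hs=cv2.cvtColor(im,cv2.COLOR_RGB2HSV)
mk=((im.min(2)>150)*255).astype(np.uint8);print(rect(a,im,mk,(265,170,330,205),.108)[0])
E
```

```text
carton c [ 0.5934 -0.0484] LR len 0.1250 FB len 0.0508 yawY(of -u) 2.38 yawX 2.01
([[0.0254, 0.0599], [0.0244, -0.0672], [-0.0263, -0.0644], [-0.0255, 0.0586]], array([-0.0005, -0.0033]))
strip c [ 0.5942 -0.0459] LR len 0.2381 FB len 0.0592 yawY(of -u) 3.10 yawX 4.04
([[0.0296, 0.1192], [0.0305, -0.1196], [-0.0284, -0.1202], [-0.0299, 0.1172]], array([ 0.0004, -0.0008]))
L top c [0.589  0.0527] LR len 0.0448 FB len 0.1320 yawY(of -u) 1.19 yawX 2.57
([[0.0665, 0.1202], [0.0656, 0.0751], [-0.0667, 0.0759], [-0.0651, 0.1204]], array([0.0001, 0.0979]))
R c [ 0.599 -0.142] LR len 0.0438 FB len 0.1322 yawY(of -u) 2.19 yawX 2.49
([[0.067, -0.0752], [0.0662, -0.1195], [-0.0656, -0.1182], [-0.0655, -0.0751]], array([ 0.0005, -0.097 ]))
((591.4432373046875, -50.19621276855469), (44.45315933227539, 124.29840087890625), 3.3055338859558105)
```

All parts are within about 3 mm of their places, so I hand in.

```bash
python3 -c "
from station import ctrl
print(ctrl.finish_job())"
```

```text
the job is handed in; nothing more can be done
None
```

The job is handed in at about 30 s: both bearers lie flush and centred on the base board, the strip lies square across them with its ends flush, and the carton sits on its middle, all within about 1 mm by camera except the carton at about 3 mm along the strip, with the offcut and sanding block untouched.

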